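Centre-punch the whale's eye and hold the press

TASK

Bring the whale-shaped wooden blank, lying flat on the bench, under the green spring press so that the punch tip stands over the blue eye spot, without the tip pressing on the wood anywhere else. Then push the press's red knob straight down about 20 mm, until the collar's rim lies within the yellow band of the shaft, never to the bottom stop, and keep it held there: the job finishes with you still holding the knob down and the punch pressing on the spot. Leave the three finished animals alone.

Things in the scene. Friction and masses are not known exactly. Their poses are not given: they have to be found in the camera images.
- press: Green punch press bolted to the bench; place and turn vary. Origin on the bench straight below the punch. Own +x points to the column (42 mm square, 114 mm from punch axis to its near face); foot plate 12 mm thick, 85 mm wide, 75 to 195 mm from the axis. An arm 104 to 136 mm up, 34 mm wide, carries the dark steel collar (42 mm diameter, 94 to 150 mm up) round the punch axis. Bare bench below.
- plunger (a joint): Knob travel in m: 0 raised, grows as pushed down, stop at 0.034. Springs back when let go: about 2 N to start, 0.25 N more per mm. With the blank below, the tip meets wood at 0.012; its spring adds 1 N, then 0.5 N per mm (about 12 N in all at 0.020). The 18 mm steel shaft has a yellow band 8 mm high, 16 mm above the collar's rim: the rim is in the band from 0.016 to 0.024.
- knob_top (a point): Centre of the flat top (44 mm across) of the red mushroom palm knob (52 mm diameter, 28 mm high, free all round and above), on the punch axis; 220 mm above the bench when raised, 200 mm at 20 mm travel.
- punch_tip: Dark steel punch, 8 mm diameter ending in a 5 mm blunt point, below the shaft (18 mm diameter, ends 26 mm above the point) on the same axis. Origin at the centre of the lower end, 34 mm above the bench when raised, so 12 mm above the blank. It is sprung and slides up into the shaft when pressed on wood.
- whale: Loose flat whale blank, pale wood, 22 mm thick, about 0.15 kg, flat on the bench. Origin on its underside; x to the nose, z up. Round head, radius 36 mm, centred at x = +55 mm (nose +91); body tapering to 37 mm; tail stem 30 mm wide from x = -47 to -85 mm; then a V-shaped tail fin about 80 mm wide, ending near x = -130 mm.
- tail_grip (a point): Middle of the whale's tail stem, half-way up (11 mm above the bench), 60 mm behind the whale's origin; the stem is 30 mm wide along this frame's y, x points to the nose. A good place to pinch from above; 120 mm from the eye spot.
- eye_mark (a point): Centre of the blue eye spot, 14 mm diameter, painted on the whale's upper face, on its centre line 60 mm ahead of the origin (22 mm above the bench); axes as the whale's.
- elephant: Finished dark wooden elephant, standing loose, about 105 x 26 mm, 84 mm high; bystander. Origin at the centre of its underside.
- horse: Finished wooden horse, standing loose, about 115 x 26 mm, 100 mm high; bystander. Origin at the centre of its underside.
- cat: Finished reddish-brown cat, standing loose, about 105 x 26 mm, 94 mm high; bystander. Origin at the centre of its underside.
Mind the look-alikes: they are no part of the job. Several things have the shape of the whale; the one meant has the colours described above.

How it is judged (in metres and radians):
On the way:
1. the eye spot lies still under the raised punch tip (tip inside the spot, within 6.5 mm of its centre) (horizontal distance between punch_tip and eye_mark below 0.0065 m and value of joint plunger below 0.005 m and linear speed of whale below 0.02 m/s and height (world z) of eye_mark below 0.027 m), for 0.2 s.
At the end, for the whole second after the job is handed in: The gripper's fingers hold the knob 16 to 24 mm down (pushing with more than 3 N), the punch tip presses on the whale (more than 1 N) within 6.5 mm of the centre of the eye spot, and the whale lies flat on the bench (value of joint plunger between 0.016 and 0.024 m and horizontal distance between punch_tip and eye_mark below 0.0065 m and contact force between punch_tip and whale above 1 N and contact force between the fingers and plunger above 3 N and angle between whale's own z axis and vertical below 0.08 rad and height (world z) of eye_mark below 0.027 m); the arm keeps its last pose, push and grip.
It fails at once if the punch presses on the wood outside the eye spot (more than 9 mm from its centre) (contact force between punch_tip and whale above 1 N and horizontal distance between punch_tip and eye_mark above 0.009 m).
It fails at once if the knob is driven towards its bottom stop (past 30 mm) (value of joint plunger above 0.03 m).
It fails at once if a finished animal is moved more than 25 mm or knocked over (distance of any of elephant, horse, cat from where it was at the start of the episode above 0.025 m or angle between any of elephant, horse, cat's own z axis and vertical above 0.5 rad).
It also fails if it takes over 70 s, if anything falls off the work surface, if the arm or the gripper's body presses on something with over 40 N, if the wrist force passes 120 N, or if a joint passes its speed limit or range.

ROBOT

A 7-joint arm with a two-finger parallel gripper is mounted at the origin on the work surface. World frame = base frame: x ahead of the robot, y to its left, z up, the work surface at z = 0. Lengths are in m, angles in degrees, forces in N, time in s.
With the tool pointing down it reaches from about 0.35 to 0.9 m from the base axis. Payload 7.2 kg.
Tool frame: the origin (TCP) lies midway between the tips of the shut fingers; the grasp point (between the pads) lies 19 mm behind it (arm.grip_depth is the distance from the TCP to the grasp point, in m); z points along the fingers, y is the line along which they close (so a half turn about z gives the same grasp; the last joint's range is limited). The gripper opens to 88 mm and grips with 3 to 60 N. Pads are 20 mm wide; open, the fingers measure 115 mm over their backs; the gripper's body (75 mm by 178 mm) begins 61 mm behind the grasp point.
Start: joints at [72.525, 23.554, -0.728, 91.456, 0.321, 64.991, -4.71], TCP at [0.147, -0.608, 0.223] pointing down, gripper open.
Joint ranges: [-169.25, 169.25], [-16.82, 113.86], [-84.01, 82.57], [7.8, 145.47], [-59.2, 239.2], [7.22, 106.19], [-163.78, 163.78]. Speed limits (degrees/s): [136.94, 136.94, 172.46, 172.46, 180, 180, 180].

INTERFACE

Orientations are given as [roll, pitch, yaw] about the fixed x, y, z axes, in that order (R = Rz(yaw) Ry(pitch) Rx(roll)).
In Python, from cell import arm gives the robot as it stands.
- The arm moves only by the shell command python3 -m creep 'ROWS' [OPENING]. ROWS is JSON, a list of rows, each an object with "offset": the shift along the tool's x, y, z in cm, a list of three; "spin": the turn about the tool's z in rad. A call has exactly 8 rows; each row shifts and turns the commanded pose from where the row before left it, along the tool's axes as they then stand; what a row does not reach is not made up. A row lasts 1/12 s, in which the tool goes at most 41.7 mm and 7.16 degrees, less where a joint would pass 70% of its speed; a pose out of reach is approached as far as the arm can. A call is refused whole if a number of a shift passes 4.17 or a number of a turn 0.125, either way. A call with a gripper value outside its range is refused whole. OPENING is the gripper's target within -1 to 1 (shut at 1, half-way at 0, fully open at -1), set as the call begins (- or left out, the last holds). The fingers move at their own pace and stop on an object; the grip force is fixed at half the most. Time passes only in rows, so rows that do not move let the fingers close, or fill a call up. It gives the time, the measured TCP pose, the force, the opening and the grip force at its end, in the units of the state.
- arm.observe(): the state, without advancing time (a new reading comes with each control period).
- arm.snapshot(name): name is "scene" or "side" or "wrist"; returns the picture (400x640x3 uint8, red, green, blue); there is no depth.
- arm.camera_params(name): a dict with "fovy" (degrees; the focal length in pixels is half the picture's height over the tangent of half this angle, whatever the lens; pixels are square), "cx", "cy" (the principal point, pixels), "world_to_cam" (4x4, takes a point from world to camera coordinates); the wrist camera has in their place "tool_from_camera" (4x4, takes a point from camera to tool coordinates, whose origin is the TCP and whose axes are the flange's). Camera axes: x right, y up, looking along -z (the intrinsics and any distortion apply to the point x, -y, -z); pixel columns grow to the right and rows downward; lengths in m; the calibration is good to about 2 mm. A picture is of the moment at which its call begins: read the wrist's pose just before it. camera_params takes no time and is no camera call.
- arm.close_job(): hands the job in; it is judged then, once.
The state is a dict: "t": time; "joint_pos": joint angles; "qd": joint speeds; "joint_efforts": joint torques, N m; "position": TCP position; "tcp_rot": TCP orientation; "ft_force": force on the tool from outside, world axes, zero at the start; "torque": the same for the moment, N m; "gripper_width": finger opening in m; "grip_force": force on a finger pad.
Only numpy, scipy, OpenCV 4.12 (cv2) and the standard library are available. Lean on these libraries where they do the work, as an engineer would, in place of code of your own. Each camera call takes 0.05 s, during which the arm holds its last target. There are 200 camera calls.

## Working session

There is one attempt and no reset: what is moved stays moved. The work goes in short steps, Python scripts to look and compute and a shell command to move; the robot and the scene stay as the last step left them, time stands still between calls to the robot, and variables do not carry over. Pictures are saved under pics/ and viewed, at most 10 in all, crops included, and the job is handed in when it is done.

```bash
mkdir -p pics; python3 - <<'E'
from cell import arm
import cv2
for n in("scene","side"):
    cv2.imwrite(f"pics/{n}0.png",arm.snapshot(n)[:,:,::-1]); print(n,arm.camera_params(n))
print(arm.camera_params("wrist")); print(arm.observe())
E
```

```text
scene {'fovy': 56.57600909442197, 'cx': 319.9744418434149, 'cy': 199.36470459817616, 'world_to_cam': array([[ 0.47880324,  0.87790698,  0.00517557, -0.17650984],
       [-0.75658521,  0.40963056,  0.50968777,  0.3574538 ],
       [ 0.44533838, -0.24795592,  0.86034388, -1.54727355],
       [ 0.        ,  0.        ,  0.        ,  1.        ]])}
side {'fovy': 57.63080857417172, 'cx': 322.58198949151154, 'cy': 191.21972571081383, 'world_to_cam': array([[-0.99870342, -0.05025758,  0.00810319,  0.50831357],
       [ 0.04149035, -0.71136255,  0.70159951, -0.18101642],
       [-0.02949639,  0.70102603,  0.71252541, -1.01900534],
       [ 0.        ,  0.        ,  0.        ,  1.        ]])}
{'fovy': 66.76893142944158, 'cx': 313.71295228776734, 'cy': 200.20225059300734, 'tool_from_camera': array([[-3.83962178e-04,  9.60215274e-01,  2.79260596e-01,
         7.68973655e-02],
       [ 9.99999498e-01,  1.10085243e-04,  9.96404279e-04,
         1.91911952e-03],
       [ 9.26020137e-04,  2.79260839e-01, -9.60214833e-01,
        -1.62758381e-01],
       [ 0.00000000e+00,  0.00000000e+00,  0.00000000e+00,
         1.00000000e+00]])}
{'t': 0.1, 'joint_pos': array([72.52442389, 23.59701611, -0.72753584, 91.49680845,  0.32345611,
       64.99074871, -4.71201011]), 'qd': array([-0.00797507, -0.05237812,  0.07611156, -0.11352051,  0.03856549,
       -0.01094073, -0.00348927]), 'joint_efforts': array([ 3.11799071e-03, -5.89094031e+01,  6.43986315e-01, -2.91709507e+01,
       -5.37810987e-02,  1.44350203e-02,  5.97922394e-05]), 'position': array([ 0.14646297, -0.60714599,  0.22189353]), 'tcp_rot': array([-1.79917887e+02,  8.47823531e-03,  1.35674475e+01]), 'ft_force': array([-0.44531163, -0.26238488,  0.0700053 ]), 'torque': array([ 0.0532056 , -0.003785  ,  0.01576388]), 'grip_force': 0.0, 'gripper_width': 0.08770323005798708}
```

View pics/scene0.png

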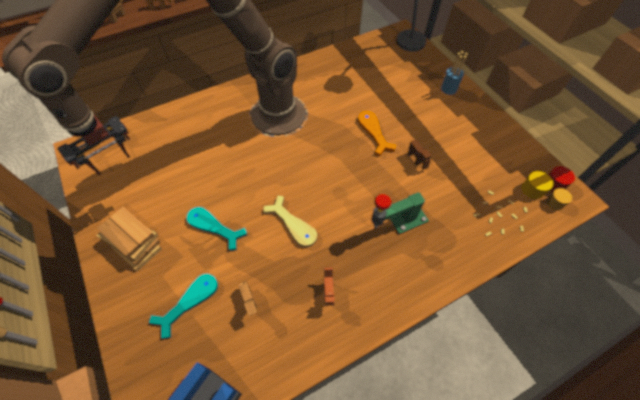

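View pics/side0.png

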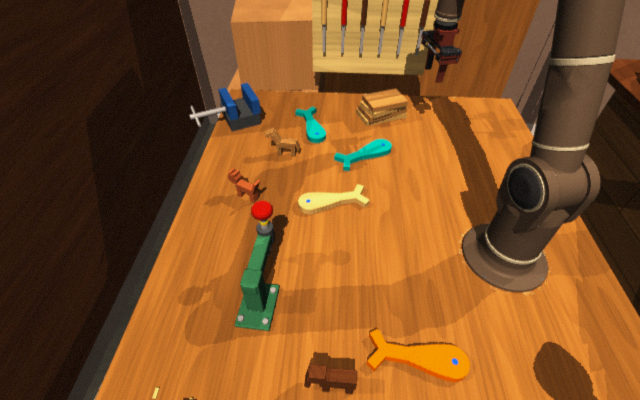

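The scene view shows these whale shapes: pale yellow (scene 290,222 / side 333,200), teal (215,226), teal (185,305) and orange (376,132). I pick the pale one. The press knob is at (383,201) in scene and (262,210) in side. Next is a close crop to check.

```bash
python3 - <<'E'
import cv2,numpy as np
a=cv2.imread("pics/scene0.png")[180:260,250:450]; b=cv2.imread("pics/side0.png")[170:340,220:390]
a=cv2.resize(a,(800,320),interpolation=cv2.INTER_CUBIC); cv2.imwrite("pics/c1.png",a)
cv2.imwrite("pics/c2.png",cv2.resize(b,None,fx=3.5,fy=3.5,interpolation=cv2.INTER_CUBIC))
E
```

```text
(no output)
```

View pics/c1.png

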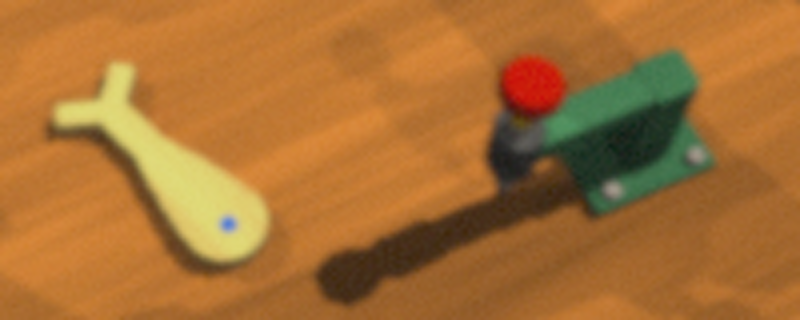

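View pics/c2.png

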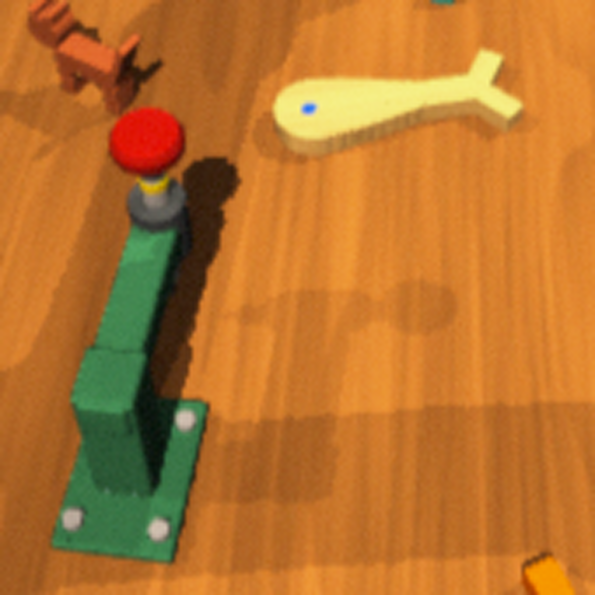

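The crops confirm the pale whale with the blue eye: eye at side (308.3,200.9) and scene (307,236), tail junction at side (354,196.3). The knob is at side (262,208) and scene (383,201).

```bash
cat > h.py <<'E'
from cell import arm
import numpy as np
from scipy.spatial.transform import Rotation as R
def back(n,u,v,z,st=None):
    c=arm.camera_params(n); f=200/np.tan(np.radians(c["fovy"]/2))
    d=np.array([(u-c["cx"])/f,-(v-c["cy"])/f,-1])
    if n=="wrist":
        st=st or arm.observe(); T=np.eye(4); T[:3,:3]=R.from_euler("xyz",st["tcp_rot"],degrees=True).as_matrix(); T[:3,3]=st["position"]
        M=T@c["tool_from_camera"]
    else: M=np.linalg.inv(c["world_to_cam"])
    d=M[:3,:3]@d; o=M[:3,3]; return o+d*(z-o[2])/d[2]
def proj(n,p,st=None):
    c=arm.camera_params(n); f=200/np.tan(np.radians(c["fovy"]/2))
    if n=="wrist":
        st=st or arm.observe(); T=np.eye(4); T[:3,:3]=R.from_euler("xyz",st["tcp_rot"],degrees=True).as_matrix(); T[:3,3]=st["position"]
        M=np.linalg.inv(T@c["tool_from_camera"])
    else: M=c["world_to_cam"]
    q=M[:3,:3]@np.array(p)+M[:3,3]; return c["cx"]-f*q[0]/q[2],c["cy"]+f*q[1]/q[2]
E
python3 - <<'E'
from h import *
np.set_printoptions(precision=4,suppress=True)
def c2(x,y):return 220+x/3.5,170+y/3.5
def c1(x,y):return 250+x/4,180+y/4
for l,s,c,z in[("eye",(309,108),(228,224),.022),("junct",(470,92),(115,107),.022),("knob",(147,133),(534,78),.22),("tcp",None,None,0)]:
    if s: print(l,back("side",*c2(*s),z),back("scene",*c1(*c),z))
for q in[(185,419),(72,519),(158,529)]: print("bolt side",back("side",*c2(*q),.016))
for q in[(613,190),(697,155)]: print("bolt scene",back("scene",*c1(*q),.016))
print("animals scene: el,cat,horse",[back("scene",*p,.05) for p in[(418,155),(329,288),(248,300)]])
print([back("side",*p,.05) for p in[(332,373),(243,186),(284,144)]])
print(proj("side",arm.observe()["position"]),proj("scene",arm.observe()["position"]))
E
```

```text
eye [ 0.5616 -0.1579  0.022 ] [ 0.5642 -0.156   0.022 ]
junct [ 0.4184 -0.1859  0.022 ] [ 0.418  -0.1907  0.022 ]
knob [0.6486 0.055  0.22  ] [0.6511 0.0553 0.22  ]
bolt side [0.6278 0.149  0.016 ]
bolt side [0.6937 0.2283 0.016 ]
bolt side [0.634  0.2321 0.016 ]
bolt scene [0.6894 0.1474 0.016 ]
bolt scene [0.6963 0.2305 0.016 ]
animals scene: el,cat,horse [array([0.4799, 0.3531, 0.05  ]), array([ 0.7603, -0.1829,  0.05  ]), array([ 0.6773, -0.4114,  0.05  ])]
[array([0.4722, 0.3506, 0.05  ]), array([ 0.7673, -0.1833,  0.05  ]), array([ 0.666 , -0.4007,  0.05  ])]
(np.float64(433.65140147606365), np.float64(74.99908253233012)) (np.float64(112.02073885990748), np.float64(163.188230846933))
```

```bash
M='[{"offset":[1.98,-1.42,0],"spin":0}]'
python3 -m creep '[{"offset":[1.98,-1.42,0],"spin":0},{"offset":[1.98,-1.42,0],"spin":0},{"offset":[1.98,-1.42,0],"spin":0},{"offset":[1.98,-1.42,0],"spin":0},{"offset":[1.98,-1.42,0],"spin":0},{"offset":[1.98,-1.42,0],"spin":0},{"offset":[1.98,-1.42,0],"spin":0},{"offset":[1.98,-1.42,0],"spin":0}]' -1
```

```text
t: 0.77
position: [0.2744, -0.4588, 0.2223]
tcp_rot: [-180.0, 0.0, 13.6]
ft_force: [-0.9, -0.3, -0.1]
gripper_width: 0.0877
grip_force: 0.0
```

```bash

python3 -m creep '[{"offset":[1.98,-1.42,0],"spin":0},{"offset":[1.98,-1.42,0],"spin":0},{"offset":[1.98,-1.42,0],"spin":0},{"offset":[1.98,-1.42,0],"spin":0},{"offset":[1.98,-1.42,0],"spin":0},{"offset":[1.98,-1.42,0],"spin":0},{"offset":[1.98,-1.42,0],"spin":0},{"offset":[1.98,-1.42,0],"spin":0}]'
python3 -m creep '[{"offset":[2.1,-1.42,0],"spin":0},{"offset":[2.1,-1.42,0],"spin":0},{"offset":[2.1,-1.42,0],"spin":0},{"offset":[2.1,-1.42,0],"spin":0},{"offset":[2,-1.42,0],"spin":0},{"offset":[2,-1.42,0],"spin":0},{"offset":[0,0,0],"spin":0},{"offset":[0,0,0],"spin":0}]'
python3 - <<'E'
from h import *
import cv2
s=arm.observe(); print(s["position"],s["tcp_rot"],s["qd"].max())
cv2.imwrite("pics/w1.png",arm.snapshot("wrist")[:,:,::-1])
E
```

```text
t: 1.43
position: [0.4017, -0.3113, 0.2224]
tcp_rot: [-180.0, 0.0, 13.6]
ft_force: [0.9, -0.0, -0.4]
gripper_width: 0.0881
grip_force: 0.0
t: 2.1
position: [0.5022, -0.1991, 0.2222]
tcp_rot: [-180.0, 0.0, 13.7]
ft_force: [0.7, -0.3, -0.2]
gripper_width: 0.0878
grip_force: 0.0
[ 0.50222494 -0.19914157  0.22219112] [-1.79953901e+02  3.03422087e-02  1.37344941e+01] 1.9887611187417615
```

View pics/w1.png

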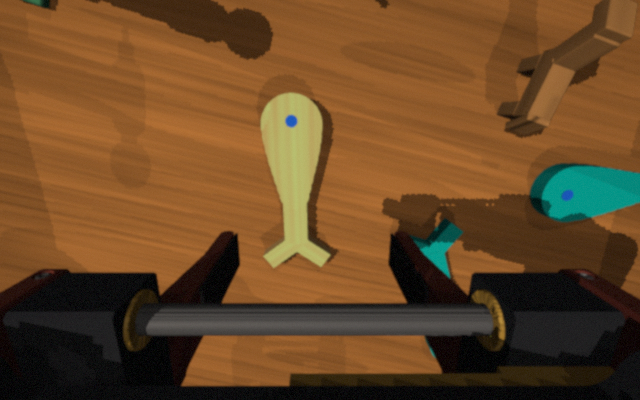

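The wrist view shows the pale whale with its eye at (291.5,121). The stem centre line runs from (295,205) to (297,236).

```bash
python3 - <<'E'
from h import *
s=arm.observe()
e=back("wrist",291.5,121,.022,s)[:2]; j=back("wrist",296.5,228,.022,s)[:2]
u=(e-j)/np.hypot(*(e-j)); print(e,j,np.hypot(*(e-j)),np.degrees(np.arctan2(u[1],u[0])))
g=e-.122*u; print("grip",g,"px",proj("wrist",[*g,.022],s))
E
```

```text
[ 0.56047782 -0.16128743] [ 0.43249143 -0.19601234] 0.13261348631870767 15.179895154412764
grip [ 0.44273459 -0.19323319] px (np.float64(296.1353211401663), np.float64(220.19587239956013))
```

```bash

python3 -m creep '[{"offset":[-2.76,-1.07,0],"spin":0},{"offset":[-2.76,-1.07,0],"spin":0},{"offset":[0,0,0],"spin":-0.12},{"offset":[0,0,0],"spin":-0.12},{"offset":[0,0,0],"spin":-0.12},{"offset":[0,0,0],"spin":-0.12},{"offset":[0,0,0],"spin":-0.12},{"offset":[0,0,0],"spin":-0.12}]'
python3 -m creep '[{"offset":[0,0,0],"spin":-0.12},{"offset":[0,0,0],"spin":-0.12},{"offset":[0,0,0],"spin":-0.12},{"offset":[0,0,0],"spin":-0.12},{"offset":[0,0,0],"spin":-0.12},{"offset":[0,0,0],"spin":-0.12},{"offset":[0,0,0],"spin":-0.12},{"offset":[0,0,0],"spin":-0.12}]'
python3 -m creep '[{"offset":[0,0,0],"spin":-0.12},{"offset":[0,0,0],"spin":-0.12},{"offset":[0,0,0],"spin":-0.12},{"offset":[0,0,0],"spin":-0.12},{"offset":[0,0,0],"spin":-0.12},{"offset":[0,0,0],"spin":-0.12},{"offset":[0,0,0],"spin":-0.12},{"offset":[0,0,0],"spin":-0.12}]'
python3 -m creep '[{"offset":[0,0,0],"spin":-0.103},{"offset":[0,0,0],"spin":-0.103},{"offset":[0,0,0],"spin":-0.103},{"offset":[0,0,0],"spin":-0.103},{"offset":[0,0,0],"spin":-0.103},{"offset":[0,0,0],"spin":0},{"offset":[0,0,0],"spin":0},{"offset":[0,0,0],"spin":0}]'
python3 -c "
from h import *
s=arm.observe();print(s['position'],s['tcp_rot'],s['joint_pos'])"
```

```text
t: 2.82
position: [0.442, -0.1941, 0.2226]
tcp_rot: [-180.0, 0.0, 55.0]
ft_force: [0.0, -0.4, 0.1]
gripper_width: 0.0877
grip_force: 0.0
t: 3.48
position: [0.442, -0.1941, 0.2225]
tcp_rot: [-180.0, 0.0, 110.0]
ft_force: [-0.4, 0.5, -0.1]
gripper_width: 0.088
grip_force: 0.0
t: 4.15
position: [0.442, -0.1941, 0.2225]
tcp_rot: [-179.9, -0.0, 165.0]
ft_force: [-0.2, -0.3, -1.0]
gripper_width: 0.088
grip_force: 0.0
t: 4.82
position: [0.4426, -0.1934, 0.2226]
tcp_rot: [-180.0, -0.0, -165.9]
ft_force: [0.4, 0.1, -0.6]
gripper_width: 0.0882
grip_force: 0.0
[ 0.44258873 -0.19341389  0.22256424] [-1.79988901e+02 -2.26770159e-02 -1.65940849e+02] [ 54.06368394  14.15981134 -42.20292428 108.44917752  10.80919934
  61.41337424 111.57578559]
```

```bash

python3 -m creep '[{"offset":[0,0,2.5],"spin":0},{"offset":[0,0,2.5],"spin":0},{"offset":[0,0,2.5],"spin":0},{"offset":[0,0,2.5],"spin":0},{"offset":[0,0,2.5],"spin":0},{"offset":[0,0,2.5],"spin":0},{"offset":[0,0,2.5],"spin":0},{"offset":[0,0,2.5],"spin":0}]'
python3 -m creep '[{"offset":[0,0,0.6],"spin":0},{"offset":[0,0,0.6],"spin":0},{"offset":[0,0,0.6],"spin":0},{"offset":[0,0,0],"spin":0},{"offset":[0,0,0],"spin":0},{"offset":[0,0,0],"spin":0},{"offset":[0,0,0],"spin":0},{"offset":[0,0,0],"spin":0}]'
python3 -m creep '[{"offset":[0,0,0],"spin":0},{"offset":[0,0,0],"spin":0},{"offset":[0,0,0],"spin":0},{"offset":[0,0,0],"spin":0},{"offset":[0,0,0],"spin":0},{"offset":[0,0,0],"spin":0},{"offset":[0,0,0],"spin":0},{"offset":[0,0,0],"spin":0}]' 1
```

```text
t: 5.48
position: [0.4429, -0.193, 0.0215]
tcp_rot: [-180.0, -0.0, -165.8]
ft_force: [-0.6, 0.2, 0.3]
gripper_width: 0.0882
grip_force: 0.0
t: 6.15
position: [0.4435, -0.1929, 0.0053]
tcp_rot: [-179.9, 0.0, -165.7]
ft_force: [0.4, -0.2, -0.0]
gripper_width: 0.0877
grip_force: 0.0
t: 6.82
position: [0.4431, -0.1926, 0.0046]
tcp_rot: [180.0, -0.0, -165.7]
ft_force: [-0.3, -0.2, 0.6]
gripper_width: 0.0381
grip_force: 0.0
```

```bash

python3 -m creep '[{"offset":[0,0,0],"spin":0},{"offset":[0,0,0],"spin":0},{"offset":[0,0,0],"spin":0},{"offset":[0,0,0],"spin":0},{"offset":[0,0,0],"spin":0},{"offset":[0,0,0],"spin":0},{"offset":[0,0,0],"spin":0},{"offset":[0,0,0],"spin":0}]'
cat >> h.py <<'E'
def eyes(g,r=25):
    import cv2
    for n in("side","scene"):
        im=arm.snapshot(n).astype(int); u,v=map(int,proj(n,[*g,.022])); 
        m=(im[:,:,2]>im[:,:,0]+15)&(im[:,:,2]>im[:,:,1]-5)&(im[:,:,2]>60)
        yy,xx=np.nonzero(m); k=np.hypot(xx-u,yy-v)<r
        w=(im[yy,xx,2]-im[yy,xx,0])[k]
        if k.any(): c=np.average(xx[k],weights=w),np.average(yy[k],weights=w); print(n,c,k.sum(),back(n,*c,.022))
        else: print(n,"none",u,v)
E
python3 - <<'E'
from h import *
eyes((.562,-.159),15)
s=arm.observe();x=np.radians(s["tcp_rot"][2]);u=-np.array([np.cos(x),np.sin(x)])
print(s["position"][:2]+.12*u,s["position"][:2]+.122*u)
E
```

```text
t: 7.48
position: [0.4431, -0.1926, 0.0046]
tcp_rot: [-180.0, -0.0, -165.7]
ft_force: [-0.5, 1.1, -0.8]
gripper_width: 0.0301
grip_force: 29.8
side (np.float64(307.6030303030303), np.float64(200.03737373737374)) 11 [ 0.56400638 -0.16124206  0.022     ]
scene (np.float64(306.27914110429447), np.float64(236.08282208588957)) 7 [ 0.56329366 -0.15826631  0.022     ]
[ 0.55942848 -0.1629559 ] [ 0.56136622 -0.16246076]
```

```bash
python3 - <<'E'
from h import *
import cv2
from scipy.optimize import least_squares
t=np.linspace(0,2*np.pi,60)
def model(n,p):
    pts=[proj(n,[p[0]+r*np.cos(a),p[1]+r*np.sin(a),z]) for r,z in((.022,.192),(.026,.199),(.026,.211),(.022,.22)) for a in t]
    h=cv2.convexHull(np.array(pts,np.float32)); m=cv2.moments(h); return np.array([m["m10"],m["m01"]])/m["m00"],m["m00"]
for n in("side","scene"):
    im=arm.snapshot(n).astype(int); m=((im[:,:,0]>90)&(im[:,:,1]<45)&(im[:,:,2]<50)).astype(np.uint8)
    u,v=proj(n,[.65,.055,.205]); k=cv2.connectedComponentsWithStats(m)
    i=min(range(1,k[0]),key=lambda i:np.hypot(*(k[3][i]-[u,v]))-.1*k[2][i][4]*(np.hypot(*(k[3][i]-[u,v]))<15))
    c=k[3][i]; r=least_squares(lambda p:model(n,p)[0]-c,[.65,.055],diff_step=1e-3); print(n,c,k[2][i],r.x,model(n,r.x)[1])
    # green foot / arm bolts unneeded
    # project the punch tip for reference
    print(proj(n,[*r.x,.034]))
E
```

```text
Traceback (most recent call last):
  File "h.py", line 13, in proj
    c=arm.camera_params(n); f=200/np.tan(np.radians(c["fovy"]/2))
ValueError: time passes only in moves, steps and waits
```

```bash
sed -i 's/c=arm.camera_params(n)/c=cp(n)/; 3a import functools\ncp=functools.cache(arm.camera_params)' h.py; python3 - <<'E'
from h import *
import cv2
from scipy.optimize import least_squares
t=np.linspace(0,2*np.pi,60)
def model(n,p):
    pts=[proj(n,[p[0]+r*np.cos(a),p[1]+r*np.sin(a),z]) for r,z in((.022,.192),(.026,.199),(.026,.211),(.022,.22)) for a in t]
    h=cv2.convexHull(np.array(pts,np.float32)); m=cv2.moments(h); return np.array([m["m10"],m["m01"]])/m["m00"],m["m00"]
for n in("side","scene"):
    im=arm.snapshot(n).astype(int); m=((im[:,:,0]>90)&(im[:,:,1]<45)&(im[:,:,2]<50)).astype(np.uint8)
    u,v=proj(n,[.65,.055,.205]); k=cv2.connectedComponentsWithStats(m)
    i=min(range(1,k[0]),key=lambda i:np.hypot(*(k[3][i]-[u,v]))-.1*k[2][i][4]*(np.hypot(*(k[3][i]-[u,v]))<15))
    c=k[3][i]; r=least_squares(lambda p:model(n,p)[0]-c,[.65,.055],diff_step=1e-3); print(n,c,k[2][i],r.x,model(n,r.x)[1])
    print(proj(n,[*r.x,.034]))
E
```

```text
side [261.61858974 210.08012821] [251 201  22  19 312] [0.6519885 0.0489388] 391.20815224491525
(np.float64(268.76756754967437), np.float64(252.42288896273004))
scene [382.41358025 201.41358025] [375 195  16  14 162] [0.6489184  0.05540421] 253.5396159910597
(np.float64(374.7000648073464), np.float64(227.31916753196688))
```

```bash
python3 - <<'E'
from h import *
import cv2
from scipy.optimize import least_squares
t=np.linspace(0,2*np.pi,60)
def model(n,p):
    pts=[proj(n,[p[0]+r*np.cos(a),p[1]+r*np.sin(a),z]) for r,z in((.022,.192),(.026,.199),(.026,.211),(.022,.22)) for a in t]
    h=cv2.convexHull(np.array(pts,np.float32)); m=cv2.moments(h); return np.array([m["m10"],m["m01"]])/m["m00"],m["m00"],h[:,0].min(0),h[:,0].max(0)
C={}
for n in("side","scene"):
    raw=arm.snapshot(n); im=raw.astype(int); m=((im[:,:,0]>45)&(im[:,:,1]<.36*im[:,:,0])&(im[:,:,2]<.45*im[:,:,0])).astype(np.uint8)
    u,v=proj(n,[.65,.055,.205]); k=cv2.connectedComponentsWithStats(m)
    i=k[1][int(v),int(u)]; c=k[3][i]; C[n]=c; r=least_squares(lambda p:model(n,p)[0]-c,[.65,.055],diff_step=1e-3); q=model(n,r.x); print(n,c,k[2][i],r.x,q[1:])
    u,v=int(u),int(v)+10; a=cv2.resize(raw[v-45:v+45,u-45:u+45,::-1],(400,400),interpolation=cv2.INTER_CUBIC)
    C[n+"i"]=a
cv2.imwrite("pics/k.png",np.hstack([C["sidei"],C["scenei"]]))
r=least_squares(lambda p:np.r_[model("side",p)[0]-C["side"],model("scene",p)[0]-C["scene"]],[.65,.055],diff_step=1e-3);print(r.x,r.fun)
E
```

```text
side [261.35168196 210.01223242] [251 201  22  19 327] [0.65265118 0.04876292] (391.10475277050864, array([249.96992, 199.05835], dtype=float32), array([272.74796, 220.92003], dtype=float32))
scene [382.6875     201.07386364] [375 194  16  15 176] [0.64833402 0.05675591] (253.27404606738128, array([373.52823, 192.15346], dtype=float32), array([391.81894, 209.86432], dtype=float32))
[0.65100182 0.05260952] [ 0.42180766  1.25479155 -0.67673241  1.2697051 ]
```

View pics/k.png

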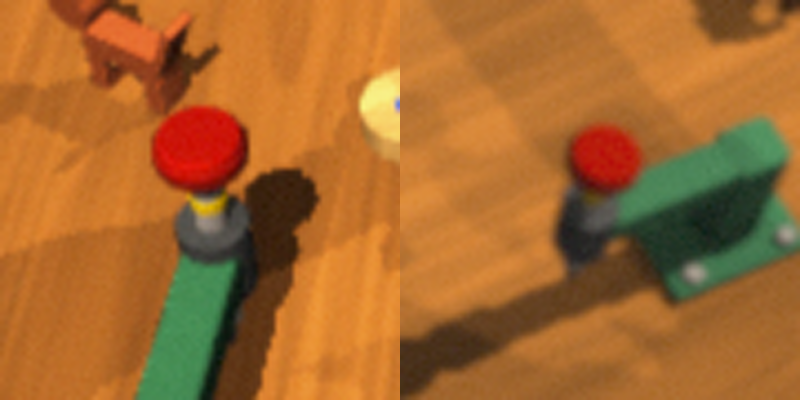

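The crop shows the knob clearly in both views. The punch's lower end is at about (573,270) in the right (scene) half.

```bash
python3 - <<'E'
from h import *
from scipy.optimize import least_squares
C={"side":(261.35+.0,210.01),"scene":(382.69,201.07)}
r=least_squares(lambda p:np.r_[np.array(proj("side",p))-C["side"],np.array(proj("scene",p))-C["scene"]],[.65,.055,.2],x_scale=.01);print(r.x,r.fun)
u,v=map(int,proj("scene",[.65,.055,.205])); print(u,v)
print("tip scene",back("scene",u-45+173/4.444,v+10-45+270/4.444,.034))
# eye likewise, free triangulation
C={"side":(307.6,200.04),"scene":(306.28,236.08)}
r=least_squares(lambda p:np.r_[np.array(proj("side",p))-C["side"],np.array(proj("scene",p))-C["scene"]],[.56,-.16,.02],x_scale=.01);print("eye",r.x,r.fun)
E
```

```text
[0.6511266  0.05406666 0.21180196] [ 0.03652971 -0.0160772   0.04132532  0.02866714]
382 201
tip scene [0.64911411 0.06016589 0.034     ]
eye [ 0.56400666 -0.15882299  0.02438831] [-0.0750131   0.03843806 -0.06927009 -0.05786108]
```

```bash

python3 -m creep '[{"offset":[-0.57,0.77,0],"spin":0},{"offset":[-0.57,0.77,0],"spin":0},{"offset":[-0.57,0.77,0],"spin":0},{"offset":[-0.57,0.77,0],"spin":0},{"offset":[-0.57,0.77,0],"spin":0},{"offset":[-0.57,0.77,0],"spin":0},{"offset":[-0.57,0.77,0],"spin":0},{"offset":[-0.57,0.77,0],"spin":0}]'
python3 -m creep '[{"offset":[-0.57,0.77,0],"spin":0},{"offset":[-0.57,0.77,0],"spin":0},{"offset":[-0.57,0.77,0],"spin":0},{"offset":[-0.57,0.77,0],"spin":0},{"offset":[-0.57,0.77,0],"spin":0},{"offset":[-0.57,0.77,0],"spin":0},{"offset":[-0.57,0.77,0],"spin":0},{"offset":[-0.57,0.77,0],"spin":0}]'
python3 -c "
from h import *
s=arm.observe();print(s['joint_pos'])
eyes((.622,-.017))"
```

```text
t: 8.5
position: [0.4724, -0.1206, 0.0046]
tcp_rot: [-180.0, -0.0, -165.6]
ft_force: [-0.6, -0.8, -1.6]
gripper_width: 0.0296
grip_force: 29.7
t: 9.17
position: [0.5013, -0.0498, 0.0046]
tcp_rot: [-180.0, -0.0, -165.7]
ft_force: [0.2, -0.9, -0.7]
gripper_width: 0.0299
grip_force: 29.7
[ 25.20355365  33.4703239  -32.01617096 116.99358322  28.83969944
  37.31884573  78.3399398 ]
side (np.float64(283.2018530774322), np.float64(235.76108537392454)) 14 [ 0.62227347 -0.01830572  0.022     ]
scene (np.float64(352.8083989501312), np.float64(231.64304461942257)) 7 [ 0.62321972 -0.01342614  0.022     ]
```

```bash

python3 -m creep '[{"offset":[-0.57,0.76,0],"spin":0},{"offset":[-0.57,0.76,0],"spin":0},{"offset":[-0.57,0.76,0],"spin":0},{"offset":[-0.57,0.76,0],"spin":0},{"offset":[-0.57,0.76,0],"spin":0},{"offset":[-0.57,0.76,0],"spin":0},{"offset":[-0.57,0.76,0],"spin":0},{"offset":[-0.57,0.76,0],"spin":0}]'
python3 -m creep '[{"offset":[0,0,0],"spin":0},{"offset":[0,0,0],"spin":0},{"offset":[0,0,0],"spin":0},{"offset":[0,0,0],"spin":0},{"offset":[0,0,0],"spin":0},{"offset":[0,0,0],"spin":0},{"offset":[0,0,0],"spin":0},{"offset":[0,0,0],"spin":0}]'
python3 - <<'E'
from h import *
import cv2
eyes((.651,.054),12); O=[]
for n in("side","scene"):
    u,v=map(int,proj(n,[.651,.054,.03])); print(u,v); O.append(cv2.resize(arm.snapshot(n)[v-30:v+30,u-30:u+30,::-1],(400,400),interpolation=cv2.INTER_CUBIC))
cv2.imwrite("pics/p1.png",np.hstack(O))
E
```

```text
t: 9.93
position: [0.5304, 0.0204, 0.0046]
tcp_rot: [-180.0, -0.0, -165.7]
ft_force: [-0.7, -2.3, 1.7]
gripper_width: 0.0304
grip_force: 29.7
t: 10.6
position: [0.53, 0.0192, 0.0046]
tcp_rot: [-180.0, -0.0, -165.7]
ft_force: [0.4, 1.0, -0.3]
gripper_width: 0.0298
grip_force: 29.8
side (np.float64(269.65434782608696), np.float64(255.67608695652174)) 10 [0.65041143 0.05108011 0.022     ]
scene (np.float64(373.7638888888889), np.float64(229.36111111111111)) 3 [0.64961234 0.05308684 0.022     ]
268 254
374 228
```

View pics/p1.png

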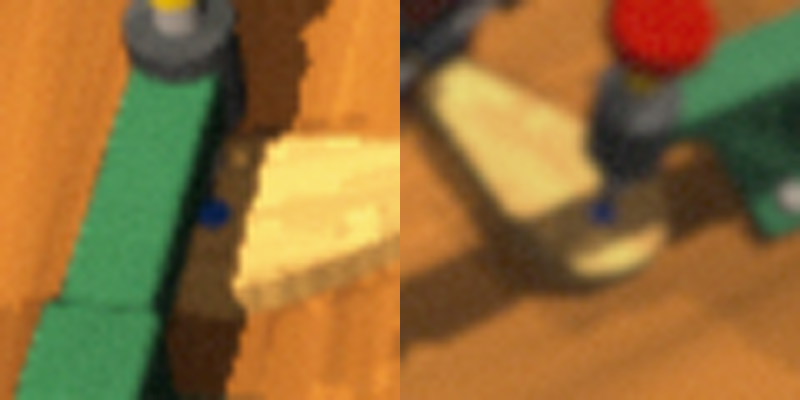

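The scene half shows the tip end at (605,196) just above the eye at (602,213), so they agree within about 2 mm. I'll nudge +1.5 mm in y, release and lift.

```bash

python3 -m creep '[{"offset":[0,0.15,0],"spin":0},{"offset":[0,0,0],"spin":0},{"offset":[0,0,0],"spin":0},{"offset":[0,0,0],"spin":0},{"offset":[0,0,0],"spin":0},{"offset":[0,0,0],"spin":0},{"offset":[0,0,0],"spin":0},{"offset":[0,0,0],"spin":0}]'
python3 -m creep '[{"offset":[0,0,0],"spin":0},{"offset":[0,0,0],"spin":0},{"offset":[0,0,0],"spin":0},{"offset":[0,0,0],"spin":0},{"offset":[0,0,0],"spin":0},{"offset":[0,0,0],"spin":0},{"offset":[0,0,0],"spin":0},{"offset":[0,0,0],"spin":0}]' -1
python3 -m creep '[{"offset":[0,0,-0.5],"spin":0},{"offset":[0,0,-1],"spin":0},{"offset":[0,0,-2.5],"spin":0},{"offset":[0,0,-3],"spin":0},{"offset":[0,0,-3],"spin":0},{"offset":[0,0,-3],"spin":0},{"offset":[0,0,-3],"spin":0},{"offset":[0,0,-3],"spin":0}]'
python3 -m creep '[{"offset":[0,0,-3],"spin":0},{"offset":[0,0,-3],"spin":0},{"offset":[0,0,-2],"spin":0},{"offset":[0,0,0],"spin":0},{"offset":[0,0,0],"spin":0},{"offset":[0,0,0],"spin":0},{"offset":[0,0,0],"spin":0},{"offset":[0,0,0],"spin":0}]' 1
python3 - <<'E'
from h import *
import cv2
eyes((.651,.054),12); O=[]
for n in("side","scene"):
    u,v=map(int,proj(n,[.651,.054,.03])); O.append(cv2.resize(arm.snapshot(n)[v-25:v+15,u-20:u+20,::-1],(400,400),interpolation=cv2.INTER_CUBIC))
cv2.imwrite("pics/p2.png",np.hstack(O))
E
```

```text
t: 11.47
position: [0.5298, 0.0208, 0.0047]
tcp_rot: [-180.0, -0.0, -165.7]
ft_force: [0.4, -1.2, 0.7]
gripper_width: 0.0294
grip_force: 29.7
t: 12.13
position: [0.5298, 0.021, 0.0046]
tcp_rot: [180.0, 0.0, -165.7]
ft_force: [-0.3, -0.9, -0.6]
gripper_width: 0.0796
grip_force: 0.0
t: 12.8
position: [0.5294, 0.0212, 0.1972]
tcp_rot: [-180.0, 0.0, -165.6]
ft_force: [0.9, -0.2, -1.5]
gripper_width: 0.0876
grip_force: 0.0
t: 13.47
position: [0.5291, 0.0209, 0.2736]
tcp_rot: [180.0, -0.1, -165.7]
ft_force: [-0.3, -0.2, -0.3]
gripper_width: 0.0383
grip_force: 0.0
side (np.float64(269.3979706877114), np.float64(255.97970687711387)) 14 [0.65095506 0.05209589 0.022     ]
scene (np.float64(374.2857142857143), np.float64(229.27272727272728)) 3 [0.65017272 0.0548138  0.022     ]
```

View pics/p2.png

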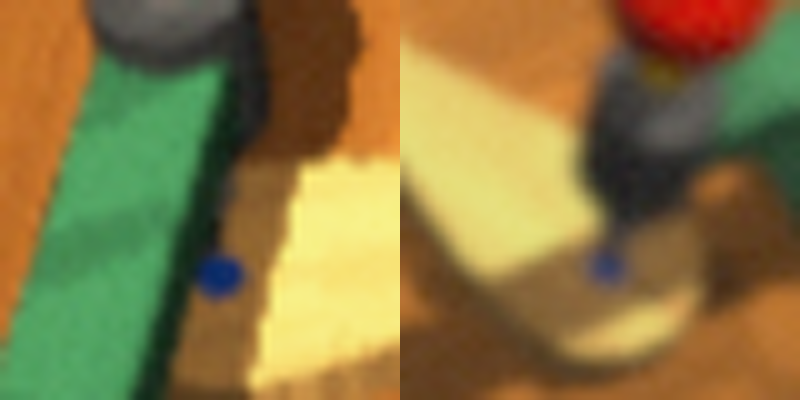

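Eye (0.6506, 0.0535) against punch axis (0.651, 0.054): aligned. Next, over the knob and down.

```bash

python3 -m creep '[{"offset":[-1.58,0.03,0],"spin":0},{"offset":[-1.58,0.03,0],"spin":0},{"offset":[-1.58,0.03,0],"spin":0},{"offset":[-1.58,0.03,0],"spin":0},{"offset":[-1.58,0.03,0],"spin":0},{"offset":[-1.58,0.03,0],"spin":0},{"offset":[-1.58,0.03,0],"spin":0},{"offset":[-1.58,0.03,0],"spin":0}]' 1
python3 -m creep '[{"offset":[0,0,0],"spin":0},{"offset":[0,0,0],"spin":0},{"offset":[0,0,1],"spin":0},{"offset":[0,0,1],"spin":0},{"offset":[0,0,1],"spin":0},{"offset":[0,0,1],"spin":0},{"offset":[0,0,0.5],"spin":0},{"offset":[0,0,0],"spin":0}]'
python3 -m creep '[{"offset":[0,0,0.2],"spin":0},{"offset":[0,0,0.2],"spin":0},{"offset":[0,0,0.2],"spin":0},{"offset":[0,0,0.2],"spin":0},{"offset":[0,0,0.2],"spin":0},{"offset":[0,0,0],"spin":0},{"offset":[0,0,0],"spin":0},{"offset":[0,0,0],"spin":0}]'
```

```text
t: 14.33
position: [0.6523, 0.0548, 0.2741]
tcp_rot: [180.0, -0.0, -165.7]
ft_force: [-0.4, 0.6, -0.2]
gripper_width: 0.0004
grip_force: 0.0
t: 15.0
position: [0.6507, 0.0541, 0.2277]
tcp_rot: [180.0, -0.2, -165.7]
ft_force: [-1.0, -0.8, -0.3]
gripper_width: 0.0007
grip_force: 0.0
t: 15.67
position: [0.6518, 0.0547, 0.22]
tcp_rot: [-180.0, 0.0, -165.7]
ft_force: [-0.5, 0.8, 3.3]
gripper_width: 0.0005
grip_force: 1.2
```

```bash

python3 -m creep '[{"offset":[0,0,0.2],"spin":0},{"offset":[0,0,0.2],"spin":0},{"offset":[0,0,0.2],"spin":0},{"offset":[0,0,0.2],"spin":0},{"offset":[0,0,0.1],"spin":0},{"offset":[0,0,0],"spin":0},{"offset":[0,0,0],"spin":0},{"offset":[0,0,0],"spin":0}]'
python3 - <<'E'
from h import *
import cv2
eyes((.651,.054),12); O=[]
for n in("side","scene"):
    u,v=map(int,proj(n,[.651,.054,.03])); O.append(cv2.resize(arm.snapshot(n)[v-50:v+15,u-30:u+35,::-1],(400,400),interpolation=cv2.INTER_CUBIC))
cv2.imwrite("pics/p3.png",np.hstack(O))
E
```

```text
t: 16.33
position: [0.6518, 0.0546, 0.2109]
tcp_rot: [-180.0, 0.0, -165.7]
ft_force: [0.7, 0.6, 4.6]
gripper_width: 0.0004
grip_force: 2.3
side (np.float64(269.9877750611247), np.float64(256.52322738386306)) 8 [0.64909389 0.05375241 0.022     ]
scene none 374 229
```

View pics/p3.png

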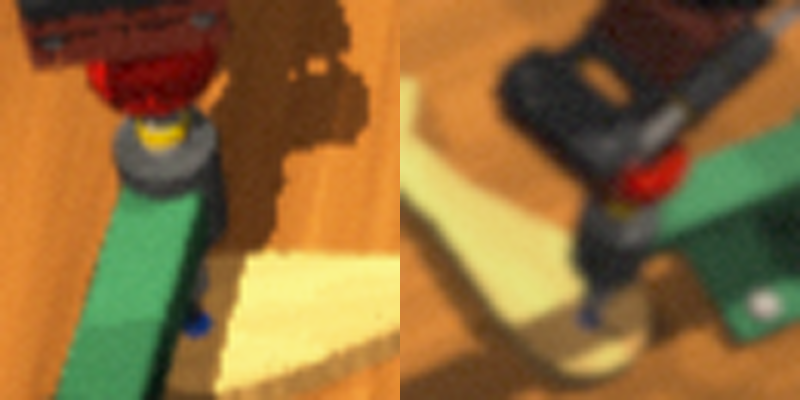

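Both views show the punch descending onto the blue spot (left 198,315; right 591,315). Now the remaining 11 mm.

```bash

python3 -m creep '[{"offset":[0,0,0.2],"spin":0},{"offset":[0,0,0.2],"spin":0},{"offset":[0,0,0.2],"spin":0},{"offset":[0,0,0.2],"spin":0},{"offset":[0,0,0.2],"spin":0},{"offset":[0,0,0.1],"spin":0},{"offset":[0,0,0],"spin":0},{"offset":[0,0,0],"spin":0}]'
python3 -m creep '[{"offset":[0,0,0],"spin":0},{"offset":[0,0,0],"spin":0},{"offset":[0,0,0],"spin":0},{"offset":[0,0,0],"spin":0},{"offset":[0,0,0],"spin":0},{"offset":[0,0,0],"spin":0},{"offset":[0,0,0],"spin":0},{"offset":[0,0,0],"spin":0}]'
```

```text
t: 17.2
position: [0.6518, 0.0547, 0.2009]
tcp_rot: [-180.0, 0.1, -165.7]
ft_force: [-3.4, -1.4, 12.4]
gripper_width: 0.0005
grip_force: 6.1
t: 17.87
position: [0.6518, 0.0547, 0.201]
tcp_rot: [-180.0, 0.1, -165.7]
ft_force: [-2.8, -0.3, 11.2]
gripper_width: 0.0005
grip_force: 6.0
```

```bash
python3 -c "
from cell import arm
print(arm.close_job())"
```

```text
the job is handed in; nothing more can be done
None
```

The whale's eye spot is under the punch, and the job is handed in with the gripper still holding the knob about 19 mm down at about 11 N, matching the force expected with the punch on the wood; the cell returned no verdict.

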